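# Prove the stop, then hold the test probe on the outlet's contact

### The arm

A 7-joint arm with a two-finger parallel gripper is mounted at the origin on the work surface. World frame = base frame: x ahead of the robot, y to its left, z up, the work surface at z = 0. Lengths are in mm, angles in rad, forces in N, time in s.
With the tool pointing down it reaches from about 400 to 875 mm from the base axis. Payload 4.4 kg.
Tool frame: the origin (TCP) lies at the very end of the fingers, on their centre line; the grasp point (between the pads) lies 19 mm behind it; z points along the fingers, x is the direction in which the jaws open and shut, and the axes are right-handed (so a half turn about z gives the same grasp; the last joint's range is limited). The gripper opens to 85 mm and grips with 20 to 120 N. Pads are 22 mm wide; open, the fingers measure 114 mm over their backs; the gripper's body (76 mm by 85 mm) begins 54 mm behind the grasp point. The pads swing forward as they close: fully open they stand 13 mm farther back than shut.
Start: joints at [-1.405, 0.628, 0.038, 1.517, -0.027, 0.996, -0.02], TCP at [149.299, 632.635, 231.313] pointing down, gripper open.
Joint ranges: [-3.06, 3.06], [-0.37, 2.12], [-1.25, 1.32], [0.18, 2.47], [-1.1, 4.24], [0.23, 1.98], [-2.94, 2.94]. Speed limits (rad/s): [2.57, 2.57, 3.14, 3.14, 3.14, 3.14, 3.14].

### API

Orientations are given as [roll, pitch, yaw] about the fixed x, y, z axes, in that order (R = Rz(yaw) Ry(pitch) Rx(roll)).
In Python, from cell import telemetry, get_image, get_calibration, ctrl gives the robot as it stands. The module is installed in compiled form; this text tells all that it offers.
- The arm moves only by the tool arm_command, never from a script. Its arguments are lists of equal length, an entry for each row: "rot": the turn, a rotation vector about the world's x, y, z in degrees, a list of three; "slide": the shift along the world's x, y, z in mm, a list of three; "gripper": the finger opening in mm, from 0 to 85.4. A call has 1 to 5 rows; each row shifts and turns the pose as measured when the row begins; what a row does not reach is not made up. A row lasts 1/12 s, in which the tool goes at most 41.7 mm and 7.16 degrees, less where a joint would pass 70% of its speed; a pose out of reach is approached as far as the arm can. A call with a gripper value outside its range is refused whole. The fingers move at their own pace and stop on an object; the grip force is fixed at half the most. Time passes only in rows, so rows that do not move let the fingers close. It gives the time, the measured TCP pose, the force and the opening at its end, in the units of the state.
- telemetry.read_state(): the state, without advancing time (a new reading comes with each control period).
- get_image(name): name is "scene" or "top" or "wrist"; returns (picture, depth): 400x640x3 uint8, red, green, blue; 400x640 float32, mm along the optical axis (not along the pixel's ray), 0 where there is no reading.
- get_calibration(name): a dict with "fx", "fy", "cx", "cy" (pixels), "xyz" and "attitude" of the camera in the world. Camera axes: x right, y up, looking along -z (the intrinsics and any distortion apply to the point x, -y, -z); pixel columns grow to the right and rows downward; lengths in mm; the calibration is good to about 2 mm. A picture is of the moment at which its call begins: read the wrist's pose just before it. get_calibration takes no time and is no camera call; for the wrist camera it gives the pose at the moment of the call.
- ctrl.finish_job(): hands the job in, once; it reports no verdict.
The state is a dict: "clock": time; "qpos": joint angles; "qd": joint speeds; "tau": joint torques, N m; "eef_pos": TCP position; "tool_rot": TCP orientation; "force": force on the tool from outside, world axes, zero at the start; "torque": the same for the moment, N m; "width": finger opening in mm.
Only numpy, scipy, OpenCV 4.12 (cv2) and the standard library are available. Lean on these libraries where they do the work, as an engineer would, in place of code of your own. Each camera call takes 0.05 s, during which the arm holds its last target.

### The job

Before testing, prove the bench stop: press the red mushroom head fully in so that it latches, then twist it clockwise until it is fully out again. Then take the black probe out of its blue holder by the handle and put its nose on the middle of the brass button in the green ring, with the probe square to that sloping face (not upright), and gently press the button about half-way in. Finish holding the probe there, still pressed and in the gripper, without pushing the other two brass buttons or shifting anything else on the table.

Things in the scene. Friction and masses are not known exactly. Their poses are not given: they have to be found in the camera images.
- stop_top (a point): Centre of the top of the red mushroom head (disc 40 mm across, 19 mm thick, white arrows on top) of the stop station, a 76 x 76 mm grey box with a yellow top plate fixed on the table; the plate is 50 mm and a dark collar on it (34 mm across) 54 mm above the table. When out, the head's top is 87 mm and its underside 68 mm above the table; latched in, both are 8 mm lower. z of this point is up.
- stop (a joint): How far the red head is pushed in, in m: 0 fully out, 0.008 fully in. It takes about 4 to 5 N straight down, then meets a hard stop, and stays in where it is left (latched) until twisted out.
- stop_twist (a joint): Twist of the red head in rad, clockwise seen from above (the way of the arrows) is positive: 0 at rest, 0.85 at its end stop; a weak spring takes it back to 0 when let go. While the head is in, twisting lifts it out by 10 mm per rad, so it is fully out at the end stop; rise with it or let it slip up. It needs up to about 0.15 N m, and it cannot be pushed in while it is twisted.
- probe_grip (a point): Centre of the handle of the black test probe: a square handle 22 x 22 mm, 80 mm long, with a yellow band and, below it, a steel rod (7 mm across, round nose, 40 mm long). It starts upright, 90 mm above the table, rod in the holder and its shoulder on top. z runs along the probe from nose to handle; x and y are square to the handle's faces. The nose is 80 mm from here along -z. Mass about 90 g.
- probe_tip (a point): The end of the probe's round nose, 80 mm below the centre of the handle along the probe; same axes.
- holder: Blue holder block 70 x 70 x 50 mm fixed on the table, origin at the centre of its underside; its hole in the top is 15 mm across and 46 mm deep. z is up.
- green_top (a point): Centre of the flat top of the brass button (20 mm across) with the green ring (38 mm across) round it, on an orange outlet block: the one to be tested. z points straight out of the sloping face (the button's axis), x up the slope, y along the row. The button stands 12 mm out of the face and sinks up to 8 mm; this point moves with it and is about 73 mm above the table at rest.
- green_contact (a joint): How far the brass button of the green-ringed outlet is pushed in, in m: 0 fully out, 0.008 fully in (hard stop); its spring gives 0.8 N at first and 0.8 N more per mm, so about 4 N half-way.
- blue_top (a point): Centre of the flat top of the brass button (20 mm across) with the blue ring (38 mm across) round it, on an orange outlet block: not to be touched. z points straight out of the sloping face (the button's axis), x up the slope, y along the row. The button stands 12 mm out of the face and sinks up to 8 mm; this point moves with it and is about 73 mm above the table at rest.
- blue_contact (a joint): How far the brass button of the blue-ringed outlet is pushed in, in m: 0 fully out, 0.008 fully in (hard stop); its spring gives 0.8 N at first and 0.8 N more per mm, so about 4 N half-way.
- white_top (a point): Centre of the flat top of the brass button (20 mm across) with the white ring (38 mm across) round it, on an orange outlet block: not to be touched. z points straight out of the sloping face (the button's axis), x up the slope, y along the row. The button stands 12 mm out of the face and sinks up to 8 mm; this point moves with it and is about 73 mm above the table at rest.
- white_contact (a joint): How far the brass button of the white-ringed outlet is pushed in, in m: 0 fully out, 0.008 fully in (hard stop); its spring gives 0.8 N at first and 0.8 N more per mm, so about 4 N half-way.
- green_outlet: The orange outlet block (68 x 46 mm face) with the green ring, with its button, fixed on an aluminium plate in a row with the other two, 90 mm apart, in any order. All faces slope 20 degrees, lower towards the robot. Origin on the plate, 10 mm above the table, under the middle of the face; z up, x away from the robot up the slope.
- plug: Bystander, leave alone: orange plug 34 x 30 x 24 mm with two brass pins and a stub, loose on the table; origin at its underside near the middle.
- tape: Bystander, leave alone: yellow tape roll 64 mm across, 19 mm high, loose on the table; origin at its underside near the middle.
- screwdriver: Bystander, leave alone: blue-handled screwdriver, 200 mm long, loose on the table; origin at its underside near the middle.
- carton: Bystander, leave alone: orange carton 60 x 110 x 45 mm, loose on the table; origin at its underside near the middle.
- screws: Bystander, leave alone: jar with a blue lid, 60 mm across, 50 mm high, loose on the table; origin at its underside near the middle.
Not all that is in view belongs to the job. Of the things that look like the part that bears probe_grip, the smallest one is meant.

How it is judged (in metres and radians):
On the way, in this order (a step that is already met when the one before it is completed fails the run):
1. the red head is pressed fully in (value of joint stop above 0.0065 m), for 0.1 s.
2. the red head is twisted clockwise until it is fully out (value of joint stop below 0.0015 m and value of joint stop_twist above 0.5 rad), for 0.1 s.
3. the probe is lifted clear of its holder in the fingers (z of probe_tip in the frame of holder above 0.052 m and contact force between the fingers and probe above 1 N), for 0.2 s.
At the end, for the whole second after the job is handed in: Red head out (within 2 mm). The probe is at rest in the fingers, away from its holder, nose within 8 mm of the middle of the green-ringed button, 0.8 to 10 N on that outlet, within about 10 degrees of square to its face, the button 1.5 to 6.8 mm in (of 8 mm) (value of joint stop below 0.002 m and contact force between the fingers and probe above 1 N and value of joint green_contact between 0.0015 and 0.0068 m and contact force between probe and green_outlet between 0.8 and 10 N and distance between probe_tip and green_top below 0.008 m and angle between the z axis of probe_tip and the z axis of green_top, either way round below 0.17 rad and angle between probe_grip's own z axis and vertical below 1 rad and contact force between probe and holder below 0.1 N and horizontal distance between probe_tip and holder above 0.08 m and linear speed of probe below 0.02 m/s); the arm keeps its last pose, push and grip.
It fails at once if the blue-ringed outlet's button is pushed in (value of joint blue_contact above 0.002 m).
It fails at once if the white-ringed outlet's button is pushed in (value of joint white_contact above 0.002 m).
It fails at once if the probe or the robot is driven hard against the green-ringed outlet (over 20 N) (contact force between any of probe, the arm, the fingers and green_outlet above 20 N).
It fails at once if a bystander is moved by more than 30 mm (distance of any of plug, tape, screwdriver, carton, screws from where it was at the start of the episode above 0.03 m).
It also fails if it takes over 72 s, if anything falls off the work surface, if the arm or the gripper's body presses on something with over 40 N, if the wrist force passes 120 N, or if a joint passes its speed limit or range.

## Working session

There is one attempt and no reset: what is moved stays moved. The work goes in short steps, Python scripts to look and compute and a tool call to move; the robot and the scene stay as the last step left them, time stands still between calls to the robot, and variables do not carry over. Pictures are saved under pics/ and viewed, and the job is handed in when it is done.

Besides the shell and the picture viewer there is one more tool, called after "Call:" as name(argument=value, ...) on one line, values as JSON. arm_command: Moves the arm, as the interface text tells. Its arguments: {"type":"object","properties":{"rot":{"type":"array"},"slide":{"type":"array"},"gripper":{"type":"array"}},"required":["rot","slide","gripper"]}

```bash
mkdir -p pics
cat > h.py <<'E'
import numpy as np, cv2
from scipy.spatial.transform import Rotation as R
from cell import telemetry, get_image, get_calibration, ctrl
def snap(name,tag):
    c=get_calibration(name); p,d=get_image(name)
    np.savez(f'{tag}.npz',p=p,d=d,c=np.array([c],dtype=object))
    cv2.imwrite(f'pics/{tag}.png',p[:,:,::-1]); return p,d,c
def load(tag):
    z=np.load(f'{tag}.npz',allow_pickle=True); return z['p'],z['d'],z['c'][0]
def camR(c):
    a=np.array(c['attitude'],float)
    if a.shape==(3,3): return a
    return R.from_euler('xyz',a).as_matrix() if a.size==3 else R.from_quat(a).as_matrix()
def world(c,u,v,d):
    pc=np.stack([(u-c['cx'])/c['fx']*d,-(v-c['cy'])/c['fy']*d,-d*np.ones_like(u*1.)],-1)
    return pc@camR(c).T+np.array(c['xyz'])
def cloud(tag):
    p,d,c=load(tag); v,u=np.mgrid[0:400,0:640]
    return p,d,world(c,u.astype(float),v.astype(float),d)
def crop(tag,u0,u1,v0,v1,s,out):
    p=load(tag)[0][v0:v1,u0:u1,::-1]
    cv2.imwrite(f'pics/{out}.png',cv2.resize(p,None,fx=s,fy=s,interpolation=cv2.INTER_CUBIC))
E
python3 - <<'E'
from h import *
s=telemetry.read_state(); print(s)
for n in ['scene','top','wrist']:
    p,d,c=snap(n,n+'0'); print(n,c)
E
```

```text
{'clock': 0.0, 'qpos': array([-1.40478256,  0.62932921,  0.03842761,  1.51833587, -0.0270061 ,
        0.99630163, -0.01998986]), 'qd': array([-0.00140048, -0.00041918,  0.00032117,  0.00054017,  0.00047372,
        0.00036938, -0.00161457]), 'tau': array([ 3.37352312e-04, -5.63415062e+01,  1.22609261e+00, -1.93446118e+01,
        1.09428767e-02,  1.03634759e-02,  1.88023165e-06]), 'eef_pos': array([149.15458673, 632.031722  , 230.41006162]), 'tool_rot': array([3.14158321e+00, 1.85661084e-03, 1.33900170e+00]), 'force': array([ 0.97936462, -0.23647834, -0.72544184]), 'torque': array([0.02298356, 0.01009361, 0.0166793 ]), 'width': 85.6113543477314}
scene {'fx': 404.24939104269475, 'fy': 404.24939104269475, 'cx': 321.27705751905484, 'cy': 207.19896141986675, 'xyz': array([1080.48531348,  257.12384566,  835.76217608]), 'attitude': array([ 0.70062169, -0.01884303,  2.07905701])}
top {'fx': 402.3873659824918, 'fy': 402.3873659824918, 'cx': 320.7165421905884, 'cy': 197.23443809026276, 'xyz': array([ 376.12629396,  -23.81828128, 1169.98575141]), 'attitude': array([ 1.51336545e-01, -1.50207608e-03, -1.58853814e+00])}
wrist {'fx': 347.42183094053553, 'fy': 347.42183094053553, 'cx': 313.7047162932802, 'cy': 197.29789667336843, 'xyz': array([ 85.26002033, 648.64318108, 372.95771772]), 'attitude': array([-2.63893728e-01,  1.18816211e-03,  1.33981544e+00])}
```

View pics/scene0.png

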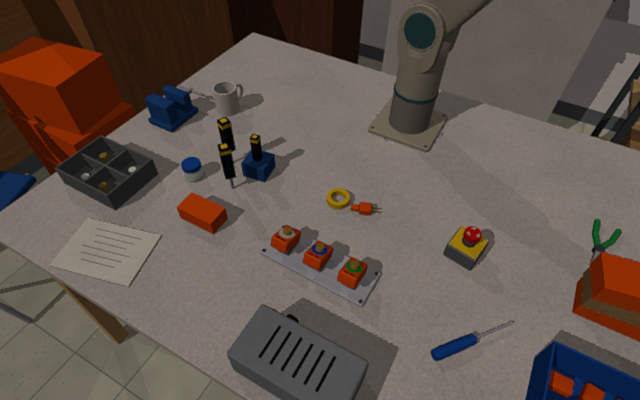

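View pics/top0.png

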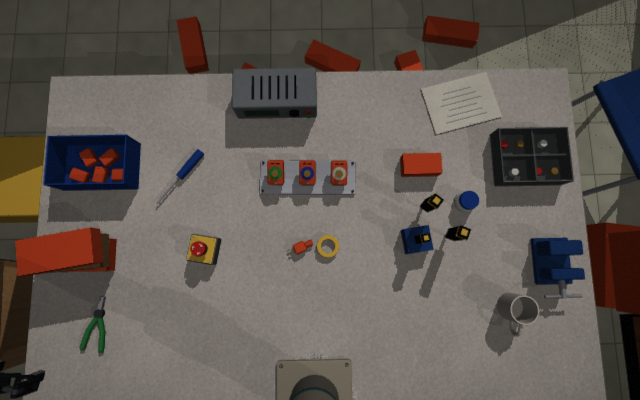

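Run:
```python
from h import *
crop('top0',380,480,180,260,7,'c1'); crop('scene0',180,310,100,220,6,'c2'); crop('top0',180,360,150,270,4,'c3')
p,d,w=cloud('top0')
def at(u,v): return w[v,u].round(1)
for n,(u,v) in dict(red=(199,248),green=(275,174),blue=(307,174),white=(339,174),probe=(427,238),hold=(408,240),l1=(432,202),l2=(460,232),tape=(319,246),plug=(302,247),jar=(468,200),table=(380,300)).items(): print(n,at(u,v))
```

```text
red [409.9 299.8  84.1]
green [610.5  97.3  75.2]
blue [609.5   8.6  72.5]
white [607.7 -80.4  73.7]
probe [ 423.6 -299.7  131.4]
hold [ 422.9 -269.1   46.3]
l1 [ 513.7 -311.6  154.1]
l2 [ 436.1 -377.3  155.4]
tape [411.5 -21.3  20.6]
plug [409.5  26.8  23.4]
jar [ 531.9 -443.2   48.9]
table [ 257.2 -191.4   -0.5]
```

View pics/c1.png

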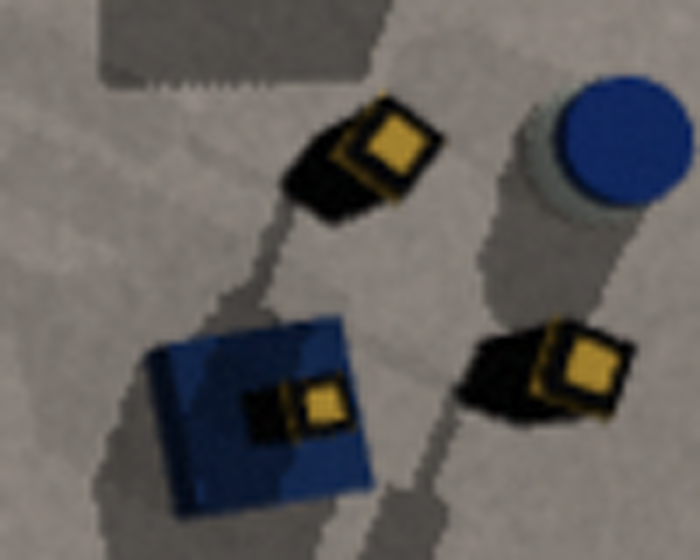

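View pics/c2.png

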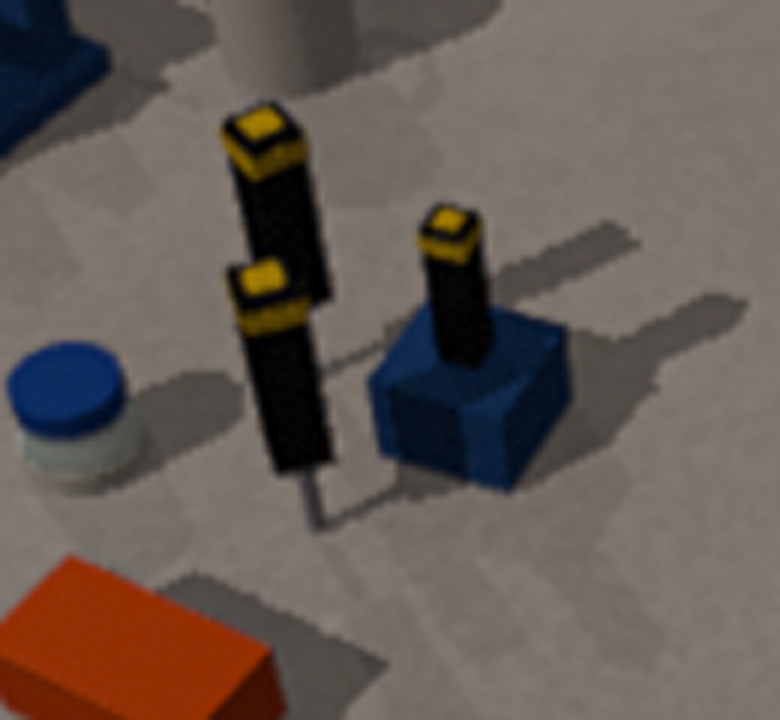

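View pics/c3.png

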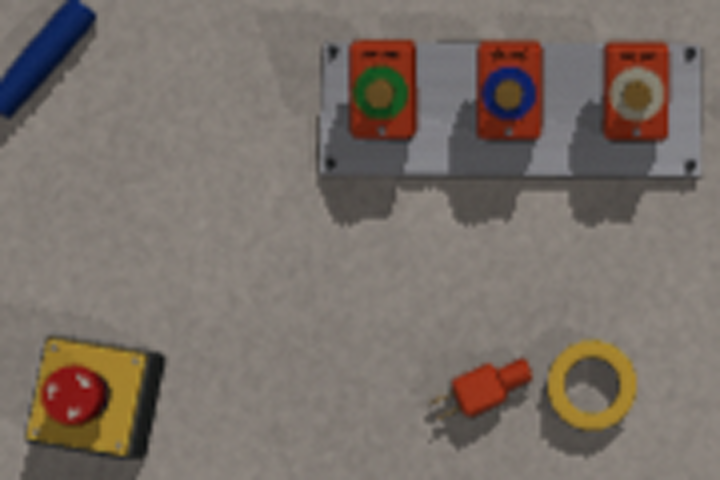

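```bash
cat >> h.py <<'E'
def ray(c,u,v,z):
    o=np.array(c['xyz']); r=world(c,np.array(float(u)),np.array(float(v)),1.)-o
    return o+r*(z-o[2])/r[2]
E
python3 - <<'E'
from h import *
for t in ['top0','scene0']:
    p,d,w=cloud(t); c=load(t)[2]; q=p.astype(int)
    hsv=cv2.cvtColor(p,cv2.COLOR_RGB2HSV); H,S,V=[hsv[...,i].astype(int) for i in range(3)]
    z=w[...,2]
    m=(np.hypot(w[...,0]-409,w[...,1]-295)<45)
    top=m&(z>80)&(z<95)
    pts=w[top]; print(t,'red top',len(pts),np.median(pts,0).round(1),((pts.max(0)+pts.min(0))/2).round(1),np.ptp(pts,axis=0).round(1))
    pl=m&(z>46)&(z<56)
    a=w[pl][:,:2].astype(np.float32); print(' plate',cv2.minAreaRect(a))
    m=(np.hypot(w[...,0]-423,w[...,1]+285)<70)
    top=m&(z>122)&(z<140); pts=w[top]; print(' probe top',len(pts),pts.mean(0).round(1),cv2.minAreaRect(pts[:,:2].astype(np.float32)))
    hd=m&(z>44)&(z<54); pts=w[hd]; print(' holder',len(pts),pts[:,2].mean(),cv2.minAreaRect(pts[:,:2].astype(np.float32)))
    for nm,lo,hi in [('green',45,85),('blue',105,130)]:
        m=(abs(w[...,0]-600)<60)&(abs(w[...,1]-10)<150)&(H>lo)&(H<hi)&(S>90)&(z>40)
        pts=w[m]; n,l,st,ce=cv2.connectedComponentsWithStats(m.astype(np.uint8))
        print(' ',nm,len(pts),((pts.max(0)+pts.min(0))/2).round(1),pts.mean(0).round(1),np.ptp(pts,axis=0).round(1))
E
```

```text
top0 red top 176 [407.6 304.   86.8] [408.7 304.5  86.6] [34.9 38.8 11.8]
 plate ((407.9654846191406, 303.1289367675781), (72.18138122558594, 73.91739654541016), 79.14604187011719)
 probe top 80 [ 424.3 -295.4  129.9] ((424.4528503417969, -295.65533447265625), (22.039100646972656, 22.189193725585938), 10.213147163391113)
 holder 503 49.8321635153766 ((424.8021240234375, -296.3111572265625), (69.6467056274414, 72.52042388916016), 8.308662414550781)
  green 83 [617.4  98.8  63. ] [617.5  98.8  63.4] [31.5 34.1 17.8]
  blue 83 [614.5   8.8  64.2] [615.3   9.2  63.9] [32.5 33.9 18.8]
scene0 red top 201 [414.9 305.   85.8] [412.3 305.   84.7] [40.4 38.8  9.4]
 plate ((414.4985656738281, 302.60589599609375), (71.55670928955078, 70.9100112915039), 74.81082153320312)
 probe top 65 [ 429.2 -293.5  127.6] ((425.78631591796875, -294.63006591796875), (28.047338485717773, 21.294416427612305), 8.961319923400879)
 holder 365 49.07314034625268 ((426.94195556640625, -295.0003967285156), (73.39666748046875, 71.49107360839844), 7.68671178817749)
  green 60 [619.6  99.   62.6] [622.8 100.4  64.1] [29.3 33.9 12. ]
  blue 57 [616.3   9.6  63.5] [619.8  10.8  63.6] [30.  34.3 12.5]
```

Call:
arm_command(rot=[[0,0,0],[0,0,0],[0,0,0],[0,0,0],[0,0,0]], slide=[[25,-31,0],[25,-31,0],[25,-31,0],[25,-31,0],[25,-31,0]], gripper=[0,0,0,0,0])

```text
clock: 0.57
eef_pos: [265.8, 479.2, 227.7]
tool_rot: [-3.134, -0.001, 1.359]
force: [0.7, -0.4, 0.4]
width: 25.4
```

Call:
arm_command(rot=[[0,0,0],[0,0,0],[0,0,0],[0,0,0],[0,0,0]], slide=[[25,-31,0],[25,-31,0],[25,-31,0],[0,0,0],[0,0,0]], gripper=[0,0,0,0,0])

```text
clock: 0.98
eef_pos: [350.2, 370.9, 227.4]
tool_rot: [-3.138, 0.004, 1.344]
force: [-0.6, 0.1, -0.2]
width: 0.1
```

Run:
```python
from h import *
s=telemetry.read_state(); print(s)
p,d,c=snap('wrist','w1'); print(c)
```

```text
{'clock': 0.9833, 'qpos': array([-0.89772325,  0.43723965,  0.04193496,  1.9030579 , -0.02660853,
        0.80765391,  0.50288578]), 'qd': array([ 0.07931747, -0.01170222,  0.06295337,  0.02702598,  0.04178001,
        0.00555575,  0.01913344]), 'tau': array([  2.14099556, -43.4486568 ,   2.58610837, -16.12545133,
         0.29274476,   0.1072629 ,   0.07921807]), 'eef_pos': array([350.15125889, 370.87567821, 227.35390767]), 'tool_rot': array([-3.13756558,  0.00448418,  1.34412214]), 'force': array([-0.59186186,  0.07417465, -0.16908314]), 'torque': array([0.04418323, 0.02731408, 0.03545766]), 'width': 0.11449942937442083}
{'fx': 347.42183094053553, 'fy': 347.42183094053553, 'cx': 313.7047162932802, 'cy': 197.29789667336843, 'xyz': array([286.84681008, 387.35497881, 370.10189878]), 'attitude': array([-0.2598846 ,  0.00393504,  1.34488279])}
```

View pics/w1.png

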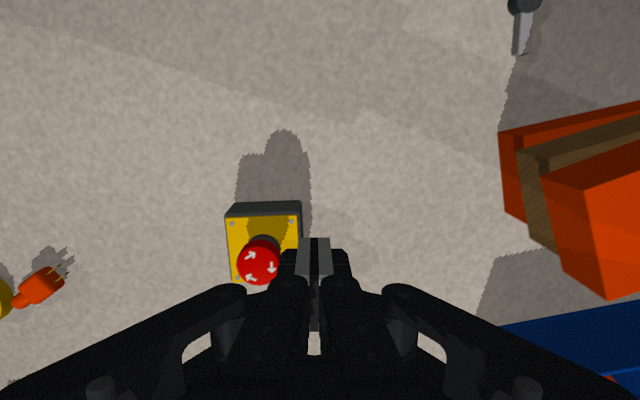

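Run:
```python
from h import *
p,d,w=cloud('w1'); c=load('w1')[2]; z=w[...,2]
hsv=cv2.cvtColor(p,cv2.COLOR_RGB2HSV)
m=(np.hypot(w[...,0]-409,w[...,1]-303)<35)&(z>82)&(z<93)
m[:, 285:]=0
pts=w[m];print(len(pts),np.median(pts,0),pts.max(0),pts.min(0))
v,u=np.nonzero(m); (cc,r)=cv2.minEnclosingCircle(np.stack([u,v],1).astype(np.float32)); print(cc,r, ray(c,cc[0],cc[1],87))
```

```text
1378 [408.49189985 306.85806317  86.64869293] [429.50768936 326.0184021   88.97520214] [390.70136559 286.70463138  82.02469958]
(257.7837829589844, 263.2432556152344) 21.854595184326172 [407.97657499 307.38348031  87.        ]
```

Call:
arm_command(rot=[[0,0,0],[0,0,0],[0,0,0],[0,0,0],[0,0,0]], slide=[[25,-28,-15],[22,-24,-20],[12,-13,-25],[0,0,-30],[0,0,0]], gripper=[0,0,0,0,0])

```text
clock: 1.45
eef_pos: [408.5, 312.8, 136.8]
tool_rot: [-3.141, -0.004, 1.357]
force: [-0.5, -0.9, -0.8]
width: 0.1
```

Call:
arm_command(rot=[[0,0,0],[0,0,0],[0,0,0],[0,0,0]], slide=[[1,-7,-15],[0,0,-15],[0,0,-9],[0,0,0]], gripper=[0,0,0,0])

```text
clock: 1.78
eef_pos: [407.3, 311.8, 98.1]
tool_rot: [-3.139, -0.006, 1.366]
force: [0.5, -0.5, -0.5]
width: -0.1
```

Call:
arm_command(rot=[[0,0,0],[0,0,0],[0,0,0]], slide=[[2,-6,-3],[1,-4,0],[0,0,0]], gripper=[0,0,0])

```text
clock: 2.03
eef_pos: [410.1, 304.7, 97.0]
tool_rot: [-3.141, -0.009, 1.371]
force: [-0.2, -0.3, 0.4]
width: -0.0
```

Call:
arm_command(rot=[[0,0,0],[0,0,0],[0,0,0]], slide=[[0,0,-6],[0,0,-5],[0,0,-3]], gripper=[0,0,0])

```text
clock: 2.28
eef_pos: [411.7, 305.6, 84.8]
tool_rot: [3.139, -0.014, 1.371]
force: [-1.9, 0.1, 2.9]
width: 0.0
```

Call:
arm_command(rot=[[0,0,0],[0,0,0],[0,0,0]], slide=[[-1,0,-3],[0,0,-3],[0,0,-2]], gripper=[0,0,0])

```text
clock: 2.53
eef_pos: [412.0, 305.9, 78.4]
tool_rot: [3.137, -0.015, 1.37]
force: [-6.3, -4.8, 44.5]
width: -0.2
```

Call:
arm_command(rot=[[0,0,0],[0,0,0]], slide=[[0,0,0],[0,0,1]], gripper=[0,0])

```text
clock: 2.7
eef_pos: [411.6, 305.9, 80.4]
tool_rot: [3.137, -0.016, 1.37]
force: [-0.3, -0.3, 0.1]
width: -0.2
```

Call:
arm_command(rot=[[0,0,0],[0,0,0],[0,0,0],[0,0,0],[0,0,0]], slide=[[0,0,15],[-1,0,10],[-1,0,0],[0,0,0],[0,0,0]], gripper=[0,60,60,60,60])

```text
clock: 3.12
eef_pos: [408.3, 305.9, 104.9]
tool_rot: [3.139, -0.014, 1.37]
force: [0.2, -0.3, -0.1]
width: 48.1
```

Run:
```python
from h import *
snap('wrist','w2'); snap('scene','s2'); crop('s2',430,510,200,280,7,'s2c')
p,d,w=cloud('s2'); z=w[...,2]
m=(np.hypot(w[...,0]-412,w[...,1]-305)<30)&(z>70)
print(np.percentile(z[m],[10,50,90,98]))
```

```text
[187.48222162 507.21540382 560.694355   576.96726082]
```

View pics/w2.png

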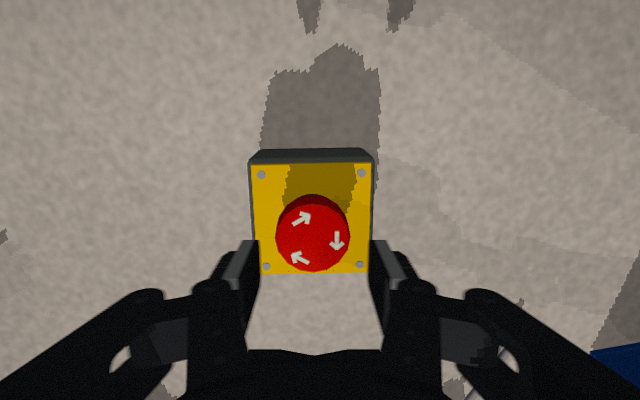

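View pics/s2c.png

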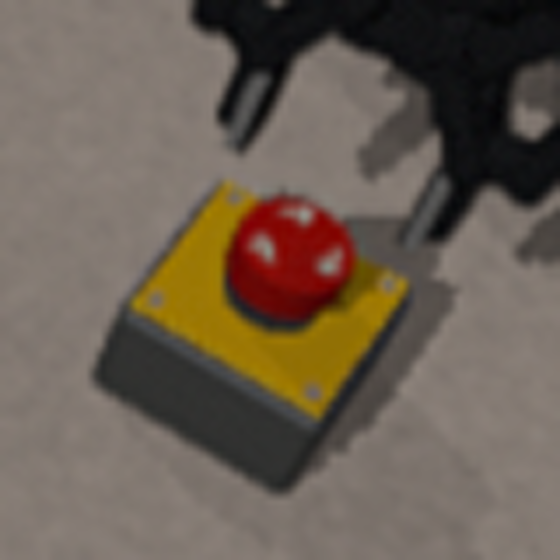

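Run:
```python
from h import *
p,d,w=cloud('w2'); c=load('w2')[2]; z=w[...,2]
m=(np.hypot(w[...,0]-410,w[...,1]-305)<28)&(z>72)&(z<95)
pts=w[m];print(len(pts),np.median(pts,0),pts.max(0),pts.min(0)); print(ray(c,312.5,234,79))
print(telemetry.read_state()['eef_pos'])
```

```text
4250 [408.63784206 306.66171009  78.7058358 ] [429.85227822 325.88239102  81.53375923] [390.79652492 286.62431357  72.00714756]
[407.75565328 307.11501521  79.        ]
[408.08315599 305.7223036  104.65734561]
```

Call:
arm_command(rot=[[0,0,0],[0,0,0],[0,0,0],[0,0,0]], slide=[[0,0,-15],[1,0,-15],[0,0,-12],[0,0,0]], gripper=[62,62,62,62])

```text
clock: 3.55
eef_pos: [409.3, 305.9, 60.4]
tool_rot: [3.139, -0.014, 1.37]
force: [-0.4, -0.3, -1.2]
width: 62.1
```

Call:
arm_command(rot=[[0,0,0],[0,0,0],[0,0,0],[0,0,0]], slide=[[0,0,0],[0,0,0],[0,0,0],[0,0,0]], gripper=[30,30,30,30])

```text
clock: 3.88
eef_pos: [408.7, 305.6, 60.3]
tool_rot: [3.141, -0.013, 1.37]
force: [-0.1, -1.4, -5.3]
width: 37.7
```

Call:
arm_command(rot=[[0,0,-6],[0,0,-6],[0,0,-6]], slide=[[0,0,1],[0,0,1],[0,0,1]], gripper=[30,30,30])

```text
clock: 4.13
eef_pos: [408.9, 306.1, 63.8]
tool_rot: [3.141, -0.014, 1.046]
force: [-0.0, 0.5, -4.8]
width: 37.7
```

Call:
arm_command(rot=[[0,0,-6],[0,0,-6],[0,0,-6],[0,0,-6]], slide=[[0,0,1],[0,0,1],[0,0,1],[0,0,1]], gripper=[30,30,30,30])

```text
clock: 4.47
eef_pos: [409.4, 306.6, 68.4]
tool_rot: [3.141, -0.016, 0.606]
force: [1.9, 0.8, -17.4]
width: 38.1
```

Run:
```python
from h import *
s=telemetry.read_state();print(s['force'],s['torque'],s['qpos'])
snap('wrist','w3')
```

```text
[  1.86046236   0.82549433 -17.3570397 ] [ 0.06140097 -0.37569248  0.03855308] [-0.83588332  0.69714028  0.20561257  2.05362306 -0.3352772   0.4051608
  0.2362904 ]
```

View pics/w3.png

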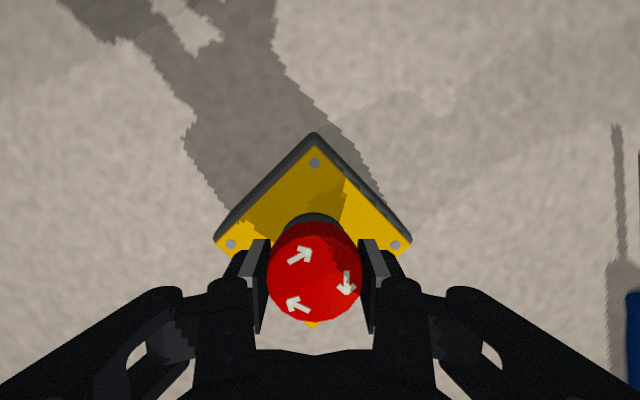

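Call:
arm_command(rot=[[0,0,-4],[0,0,-3],[0,0,-1],[0,0,0]], slide=[[0,0,0],[0,0,0.3],[0,0,0],[0,0,0]], gripper=[30,30,30,30])

```text
clock: 4.85
eef_pos: [409.6, 306.7, 68.2]
tool_rot: [3.138, -0.017, 0.473]
force: [1.3, -1.0, -3.7]
width: 37.9
```

Run:
```python
from h import *
s=telemetry.read_state();print(s['force'],s['torque'],s['tool_rot'])
snap('wrist','w4')
p,d,w=cloud('w4'); z=w[...,2]
m=(np.hypot(w[...,0]-409,w[...,1]-306)<14)&(z>72)&(z<95)
print(np.median(w[m],0))
```

```text
[ 1.29499149 -1.02977067 -3.71185685] [-0.23461236 -0.09983212  0.97504974] [ 3.13849786 -0.01691841  0.47293006]
[408.78184786 306.26964745  86.94510468]
```

Call:
arm_command(rot=[[0,0,0],[0,0,0],[0,0,0],[0,0,0],[0,0,0]], slide=[[0,0,0],[0,0,0],[0,0,5],[0,0,30],[0,0,35]], gripper=[62,62,62,62,62])

```text
clock: 5.32
eef_pos: [406.2, 304.9, 136.7]
tool_rot: [3.14, -0.006, 0.469]
force: [1.2, 0.7, 0.0]
width: 62.4
```

Call:
arm_command(rot=[[0,0,0],[0,0,-5],[0,0,-5],[0,0,-5],[0,0,-3]], slide=[[0,0,40],[0,-20,35],[0,-38,10],[0,-40,5],[0,-40,0]], gripper=[62,62,62,62,62])

```text
clock: 5.73
eef_pos: [409.5, 173.8, 240.2]
tool_rot: [-3.129, -0.024, 0.153]
force: [0.6, -0.9, 0.4]
width: 61.6
```

Run:
```python
from h import *
s=telemetry.read_state();print(s['eef_pos'],s['tool_rot'],s['qpos'])
snap('scene','s5'); crop('s5',430,510,200,280,7,'s5c')
p,d,w=cloud('s5'); z=w[...,2]
m=(np.hypot(w[...,0]-412,w[...,1]-305)<30)&(z>70)&(z<100)
print(np.percentile(z[m],[10,50,90,98]))
```

```text
[409.47518292 173.83386257 240.17943983] [-3.12885422 -0.02446406  0.15326648] [-0.86044984  0.35035385  0.53251486  2.08225429 -0.2709959   0.74586475
 -0.00499675]
[75.77966349 85.33516615 87.45773528 88.99133146]
```

View pics/s5c.png

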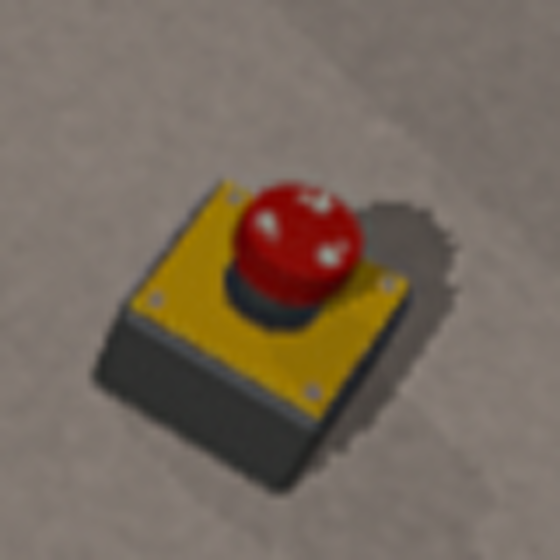

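Call:
arm_command(rot=[[0,0,0],[0,0,0],[0,0,0],[0,0,0],[0,0,0]], slide=[[0,-40,0],[0,-40,0],[0,-40,0],[0,-40,0],[0,0,0]], gripper=[50,50,50,50,50])

```text
clock: 6.2
eef_pos: [408.0, 4.6, 244.2]
tool_rot: [-3.128, -0.031, 0.135]
force: [-0.3, 0.1, -0.0]
width: 50.1
```

Run:
```python
from h import *
s=telemetry.read_state();print(s['eef_pos'],s['tool_rot'],s['qpos'])
```

```text
[408.02239318   4.64176801 244.19407396] [-3.12840147 -0.03114842  0.13473569] [-0.51436828  0.28976428  0.5717672   2.1630121  -0.26444634  0.72157205
  0.36898279]
```

Call:
arm_command(rot=[[0,0,0],[0,0,0],[0,0,0],[0,0,0],[0,0,0]], slide=[[0,-38,-2],[0,-40,0],[0,-40,0],[0,-40,0],[0,-40,0]], gripper=[50,50,50,50,50])

```text
clock: 6.62
eef_pos: [407.8, -188.3, 244.8]
tool_rot: [-3.12, -0.037, 0.145]
force: [1.3, 0.6, 1.2]
width: 49.7
```

Run:
```python
from h import *
s=telemetry.read_state();print(s['eef_pos'],s['tool_rot'],s['qpos'])
snap('wrist','w6')
```

```text
[ 407.84609886 -188.32453113  244.82344748] [-3.12032313 -0.03700546  0.14451219] [-0.02639399  0.36033165  0.57193     2.06009465 -0.33028341  0.78583717
  0.89490643]
```

View pics/w6.png

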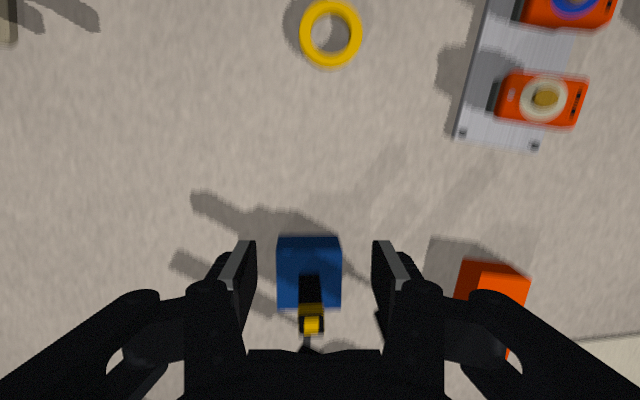

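Run:
```python
from h import *
p,d,w=cloud('w6'); c=load('w6')[2]; z=w[...,2]
m=(np.hypot(w[...,0]-424,w[...,1]+295)<25)&(z>120)&(z<140)
v,u=np.nonzero(m); print(u.min(),u.max(),v.min(),v.max())
pts=w[m&(z>125)]; print(len(pts),np.median(pts,0),pts.mean(0),cv2.minAreaRect(pts[:,:2].astype(np.float32)))
h=(np.hypot(w[...,0]-424,w[...,1]+295)<60)&(z>46)&(z<54); pts=w[h]; print(cv2.minAreaRect(pts[:,:2].astype(np.float32)))
crop('w6',270,350,230,360,6,'w6c')
```

```text
298 324 303 332
666 [ 425.89765298 -292.45938834  129.69611161] [ 425.90772483 -292.94701563  129.38048612] ((425.9413757324219, -294.4027404785156), (22.183523178100586, 22.7165584564209), 8.296920776367188)
((426.0688171386719, -294.74713134765625), (70.0739974975586, 71.27417755126953), 8.19922161102295)
```

View pics/w6c.png

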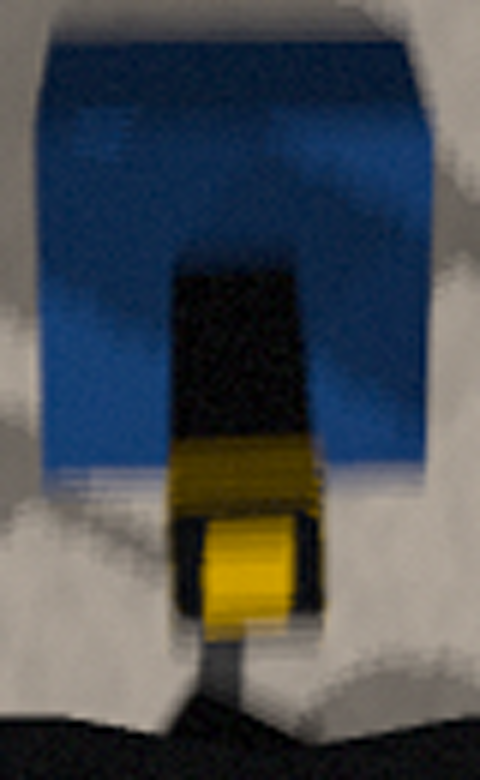

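Call:
arm_command(rot=[[-1,1,0],[-0.5,0.9,0],[0,0,0],[0,0,0],[0,0,0]], slide=[[6,-35,0],[6,-35,-10],[5,-28,-20],[0,-5,-20],[0,0,0]], gripper=[50,50,50,50,50])

```text
clock: 7.08
eef_pos: [423.7, -305.9, 197.5]
tool_rot: [3.128, -0.008, 0.119]
force: [0.1, 1.6, 0.1]
width: 49.9
```

Run:
```python
from h import *
s=telemetry.read_state();print(s['eef_pos'],s['tool_rot'],s['qpos'])
snap('wrist','w7')
```

```text
[ 423.69041424 -305.88609465  197.46391876] [ 3.12791077 -0.00836477  0.11883701] [ 0.20646447  0.53758608  0.53850895  1.932948   -0.38670834  0.75760093
  1.08275364]
```

View pics/w7.png

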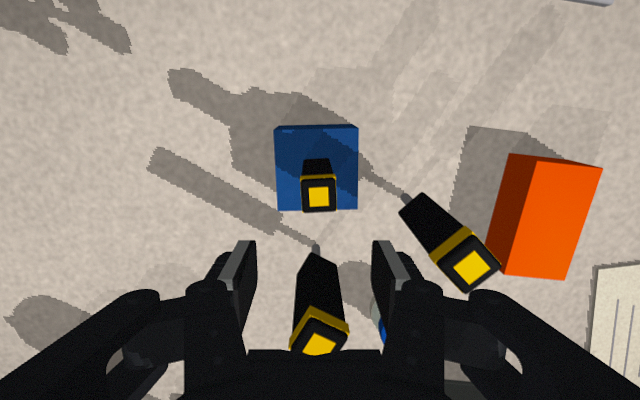

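Run:
```python
from h import *
p,d,w=cloud('w7'); c=load('w7')[2]; z=w[...,2]
pt=(np.hypot(w[...,0]-424,w[...,1]+295)<25)&(z>125)&(z<140); pts=w[pt]; print(len(pts),np.median(pts,0),cv2.minAreaRect(pts[:,:2].astype(np.float32)))
for x,y in [(514,-312),(436,-377)]:
    m=(np.hypot(w[...,0]-x,w[...,1]-y)<35)&(z>146)&(z<175); pts=w[m]; print(len(pts),pts[:,2].max(),cv2.minAreaRect(pts[:,:2].astype(np.float32)),pts.min(0),pts.max(0))
s=telemetry.read_state();print(s['eef_pos'],s['tool_rot'])
```

```text
1238 [ 425.98078432 -293.73873577  129.86390806] ((426.129638671875, -294.8493347167969), (22.577730178833008, 22.69400978088379), 10.000326156616211)
2399 156.64424926108669 ((518.8673095703125, -320.184814453125), (29.33663558959961, 29.608966827392578), 51.14057922363281) [ 498.78003569 -340.73485673  146.03082651] [ 539.21603137 -300.19631569  156.64424926]
1714 156.75047734980407 ((437.2646179199219, -385.2393493652344), (30.0494384765625, 29.993511199951172), 67.43912506103516) [ 418.11472458 -393.6330472   146.00884818] [ 456.253877   -366.76969071  156.75047735]
[ 424.32212806 -306.32079113  199.08797766] [ 3.12606845 -0.01006839  0.11901705]
```

Call:
arm_command(rot=[[0.9,0.5,1],[0,0,1],[0,0,0],[0,0,0]], slide=[[1,8,-10],[0.5,4,-15],[0,0,-10],[0,0,0]], gripper=[44,44,44,44])

```text
clock: 7.47
eef_pos: [428.3, -288.8, 165.8]
tool_rot: [-3.137, -0.008, 0.16]
force: [0.1, -0.6, -0.4]
width: 44.3
```

Call:
arm_command(rot=[[0,0.4,0],[0,0,0],[0,0,0]], slide=[[-2,-5,-12],[0,-1,-8],[0,0,0]], gripper=[44,44,44])

```text
clock: 7.72
eef_pos: [427.7, -293.1, 145.7]
tool_rot: [-3.135, -0.003, 0.164]
force: [0.4, 0.5, -0.9]
width: 43.9
```

Call:
arm_command(rot=[[0,0,0],[0,0,0],[0,0,0],[0,0,0],[0,0,0]], slide=[[-2,-2,0],[0,0,-15],[0,0,-15],[0,0,-14],[0,0,0]], gripper=[44,44,44,44,44])

```text
clock: 8.13
eef_pos: [426.3, -297.5, 101.9]
tool_rot: [-3.139, -0.006, 0.163]
force: [0.2, 1.2, 1.0]
width: 44.3
```

Run:
```python
from h import *
s=telemetry.read_state();print(s['eef_pos'],s['tool_rot'],s['qpos'],s['force'])
snap('wrist','w8');snap('scene','s8');crop('s8',180,310,80,200,5,'s8c')
```

```text
[ 426.34704073 -297.46223982  101.86126379] [-3.13876741 -0.00562456  0.16278806] [ 0.29415373  0.67562072  0.40352859  2.00425786 -0.49634712  0.55599042
  1.20916534] [0.18907893 1.21461954 1.02279508]
```

View pics/w8.png

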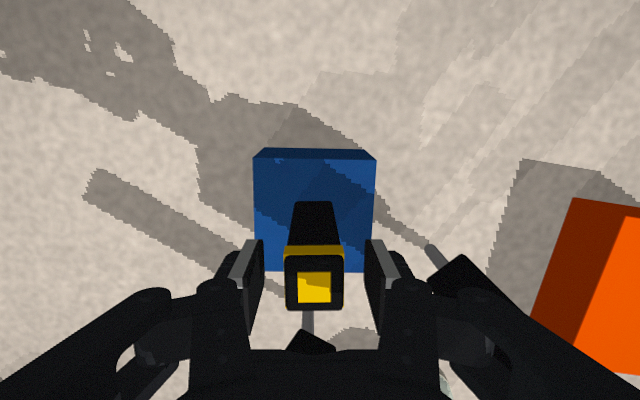

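View pics/s8c.png

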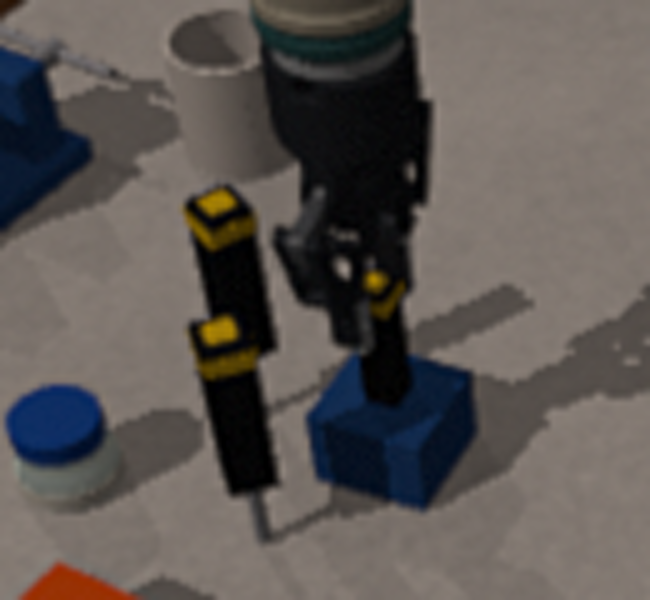

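Call:
arm_command(rot=[[0,0,0],[0,0,0],[0,0,0],[0,0,0],[0,0,0]], slide=[[0,3,-4],[0,0,-3],[0,0,0],[0,0,0],[0,0,0]], gripper=[44,44,10,10,10])

```text
clock: 8.65
eef_pos: [428.7, -296.5, 99.2]
tool_rot: [3.139, -0.011, 0.162]
force: [-0.6, 0.2, -0.8]
width: 21.1
```

Call:
arm_command(rot=[[0,0,0],[0,0,0],[0,0,0]], slide=[[0,0,0],[0,0,0],[0,0,0]], gripper=[10,10,10])

```text
clock: 8.9
eef_pos: [428.9, -296.5, 99.5]
tool_rot: [3.138, -0.012, 0.163]
force: [0.1, -0.2, -0.5]
width: 21.1
```

Call:
arm_command(rot=[[0,0,0],[0,0,0],[0,0,0],[0,0,0],[0,0,0]], slide=[[0,0,10],[0,0,20],[0,0,20],[0,0,25],[0,0,30]], gripper=[10,10,10,10,10])

```text
clock: 9.32
eef_pos: [424.3, -293.5, 204.9]
tool_rot: [-3.136, -0.001, 0.161]
force: [0.5, 0.1, -1.2]
width: 21.3
```

Call:
arm_command(rot=[[0,0,0],[0,0,0],[0,0,0],[0,0,0]], slide=[[0,0,10],[0,0,0],[0,0,0],[0,0,0]], gripper=[10,10,10,10])

```text
clock: 9.65
eef_pos: [426.5, -295.8, 222.9]
tool_rot: [3.14, -0.011, 0.161]
force: [0.1, 0.4, -1.3]
width: 21.2
```

Run:
```python
from h import *
s=telemetry.read_state();print(s['eef_pos'],s['tool_rot'],s['qpos'],s['force'])
snap('wrist','w9');snap('scene','s9');crop('s9',180,310,60,200,5,'s9c')
```

```text
[ 426.46671211 -295.84163481  222.92196402] [ 3.13971947 -0.01052808  0.16065032] [ 0.18253667  0.49953974  0.55026275  1.90805432 -0.35816688  0.82217001
  1.08439715] [ 0.07945846  0.43319837 -1.25917261]
```

View pics/w9.png

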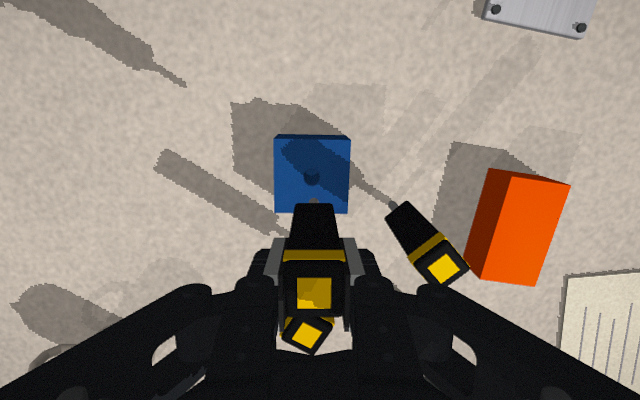

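View pics/s9c.png

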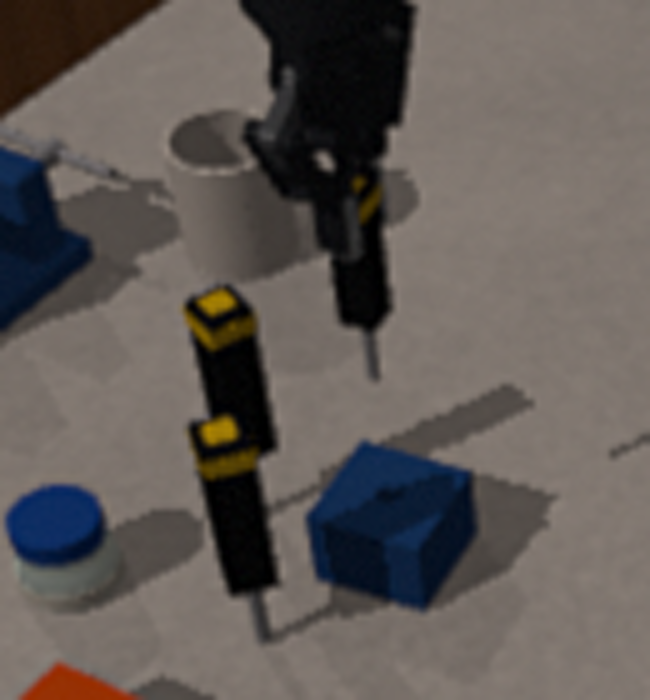

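Run:
```python
from h import *
crop('s9',330,380,245,300,12,'gc')
crop('top0',255,350,150,195,8,'gt')
c=load('top0')[2]; print(ray(c,275.,173.5,73))
p,d,w=cloud('top0'); z=w[...,2]
hsv=cv2.cvtColor(p,cv2.COLOR_RGB2HSV); 
n,R_=np.array([-np.sin(.349),0,np.cos(.349)]),0
# orange face plane fit
for nm,(x,y) in dict(g=(615,98),b=(613,9),w=(611,-81)).items():
    m=(abs(w[...,0]-x)<45)&(abs(w[...,1]-y)<30)&(hsv[...,0]<12)&(hsv[...,1]>150)&(z>35)
    P=w[m]; ce=P.mean(0); U,S,V=np.linalg.svd(P-ce); print(nm,len(P),ce.round(1),V[2].round(3),S, cv2.minAreaRect(P[:,:2].astype(np.float32)))
```

```text
[612.37990233  97.55728486  73.        ]
g 227 [621.9  95.8  61.3] [ 0.264  0.056 -0.963] [361.40906728 213.91569589  80.23097908] ((622.2244262695312, 97.78231811523438), (42.683841705322266, 71.97218322753906), 88.5559310913086)
b 207 [617.9   9.   61.8] [-0.297  0.02   0.955] [350.16990332 200.10064749  68.89293022] ((620.0639038085938, 10.283256530761719), (42.47249984741211, 72.685302734375), 88.8650131225586)
w 216 [615.2 -80.1  61.9] [-0.318 -0.017  0.948] [351.02595654 209.16310104  40.91319522] ((616.3427124023438, -80.20684814453125), (43.127235412597656, 66.50044250488281), 89.1184310913086)
```

View pics/gc.png

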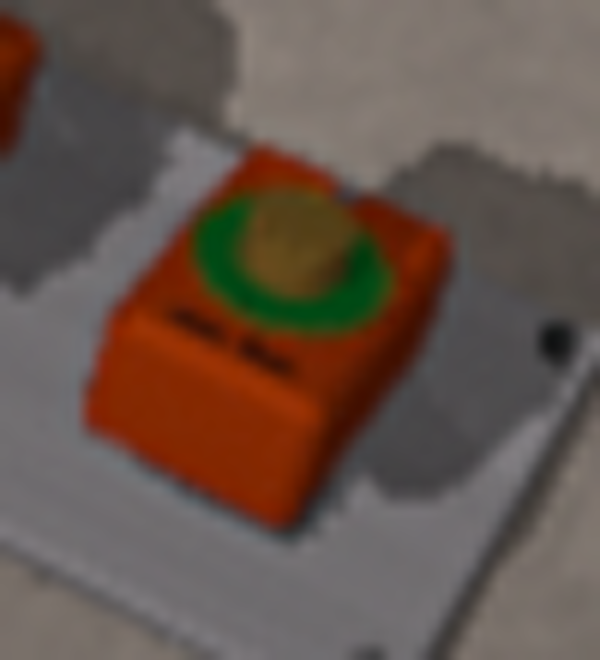

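View pics/gt.png

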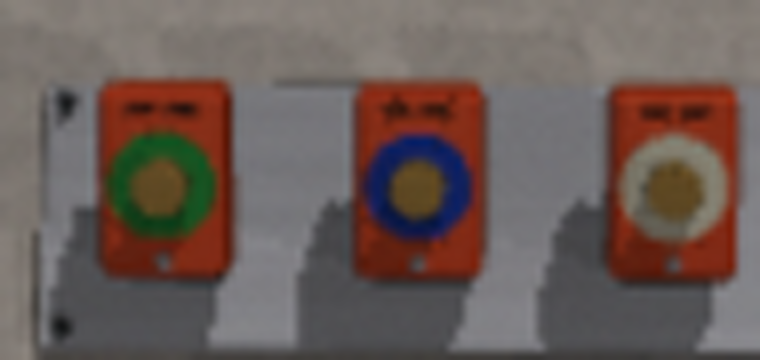

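Call:
arm_command(rot=[[0,0,0],[0,0,-2],[0,0,-3],[0,0,-3],[0,0,-3]], slide=[[0,38,5],[0,40,0],[12,37,0],[15,36,0],[18,35,0]], gripper=[10,10,10,10,10])

```text
clock: 10.17
eef_pos: [463.3, -114.6, 223.8]
tool_rot: [3.135, 0.002, -0.064]
force: [0.4, 0.2, -1.3]
width: 20.9
```

Call:
arm_command(rot=[[0,-5,0],[0,-5,0],[0,-5,0],[0,-5,0],[0,0,0]], slide=[[20,30,0],[20,30,0],[20,25,0],[10,10,0],[0,0,0]], gripper=[10,10,10,10,10])

```text
clock: 10.58
eef_pos: [536.3, -3.3, 218.0]
tool_rot: [-3.125, -0.35, -0.054]
force: [-1.6, -0.2, -0.9]
width: 21.0
```

Run:
```python
from h import *
s=telemetry.read_state();print(s['eef_pos'],s['tool_rot'],s['qpos'],s['force'])
print(R.from_euler('xyz',s['tool_rot']).as_matrix().round(3))
snap('wrist','w10')
print(ray(load('s9')[2],355.3,263.5,73))
```

```text
[536.26233382  -3.33417692 217.95866103] [-3.12473416 -0.35021921 -0.05380812] [-0.41021058  0.39206218  0.47203773  2.1815733  -0.61224338  0.30382045
  0.50799849] [-1.64213417 -0.22830535 -0.85975346]
[[ 0.938 -0.048  0.343]
 [-0.051 -0.999 -0.002]
 [ 0.343 -0.016 -0.939]]
[616.13543871 101.11574262  73.        ]
```

View pics/w10.png

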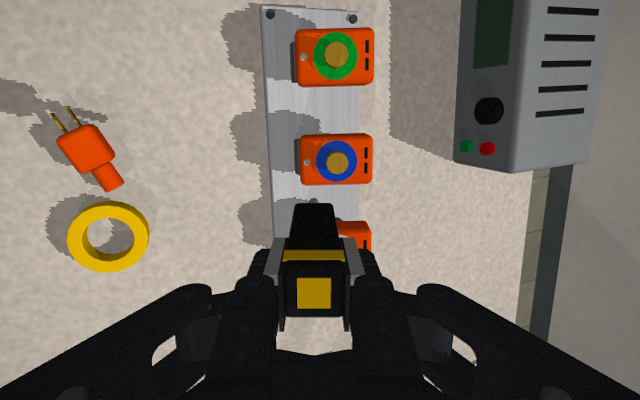

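Run:
```python
from h import *
crop('w10',285,385,10,100,7,'w10c')
p,d,w=cloud('w10'); c=load('w10')[2]
hsv=cv2.cvtColor(p,cv2.COLOR_RGB2HSV); H,S,V=[hsv[...,i].astype(int) for i in range(3)]
box=np.zeros((400,640),bool); box[15:95,285:385]=1
g=box&(H>45)&(H<85)&(S>90); P=w[g]; print('ring',len(P),P.mean(0),(P.max(0)+P.min(0))/2)
o=box&(H<12)&(S>150)&(w[...,2]>40)
def plane(P):
    for _ in range(5):
        ce=P.mean(0); n=np.linalg.svd(P-ce)[2][2]; r=(P-ce)@n; P=P[abs(r)<max(1.,1.5*r.std())]
    return ce,n*np.sign(n[2]),r.std(),len(P)
print('ringplane',plane(P))
b=box&(H>12)&(H<28)&(S>80)&(w[...,2]>66); P=w[b]; print('brass',len(P),P.mean(0),(P.max(0)+P.min(0))/2,plane(P))
v,u=np.nonzero(b); print(u.mean(),v.mean(),u.min(),u.max(),v.min(),v.max(), ray(c,u.mean(),v.mean(),73))
```

```text
ring 1104 [617.30454375 101.50169888  63.07826621] [563.00692308  92.1926617  204.09491303]
ringplane (array([617.57037551, 101.42199888,  62.82317306]), array([-0.34261415,  0.01511075,  0.93935468]), np.float64(0.5078293738949304), 894)
brass 507 [614.7550512  101.31759613  73.18213189] [563.46935466  90.73848428 209.43629508] (array([614.31112576, 101.32517548,  73.79519851]), array([0.08561429, 0.98141464, 0.17174254]), np.float64(2.5767076048123627), 243)
336.42998027613413 54.44575936883629 324 357 35 76 [614.80426025 101.35336086  73.        ]
```

View pics/w10c.png

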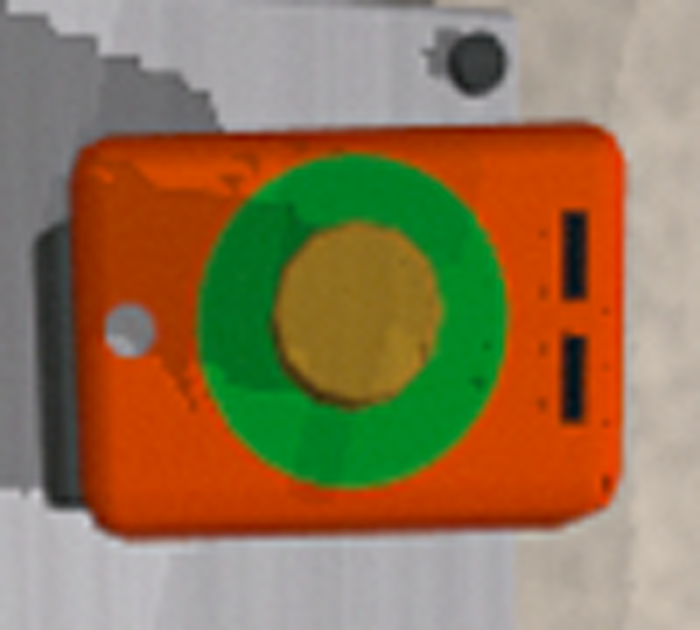

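Call:
arm_command(rot=[[0,0,0],[0,0,0],[0,0,0],[0,0,0],[0,0,0]], slide=[[14,35,0],[14,35,-4],[14,32,-10],[0,0,-12],[0,0,0]], gripper=[10,10,10,10,10])

```text
clock: 11.05
eef_pos: [581.4, 88.4, 191.2]
tool_rot: [-3.132, -0.339, -0.073]
force: [-1.8, -0.7, -1.0]
width: 20.9
```

```bash
cat >> h.py <<'E'
def stat(off=(0,0),L=89.3):
    s=telemetry.read_state(); M=R.from_euler('xyz',s['tool_rot']).as_matrix()
    e=np.array(s['eef_pos']); nose=e+M@np.array([off[0],off[1],L])
    print('t',round(s['clock'],2),'tcp',e.round(1),'nose',nose.round(1),'ztool',M[:,2].round(3),'xt',M[:,0].round(3),'q',s['qpos'].round(2),'F',s['force'].round(1))
    return nose,M
E
python3 - <<'E'
from h import *
stat()
E
```

```text
t 11.05 tcp [581.4  88.4 191.2] nose [611.   87.1 107. ] ztool [ 0.332 -0.015 -0.943] xt [ 0.941 -0.069  0.332] q [-0.64  0.53  0.55  2.07 -0.62  0.33  0.3 ] F [-1.8 -0.7 -1. ]
```

Call:
arm_command(rot=[[0,0,0],[0,0,0],[0,0,0],[0,0,0]], slide=[[-1,13,0],[-1,2,-8],[0,0,-8],[0,0,0]], gripper=[10,10,10,10])

```text
clock: 11.38
eef_pos: [580.6, 97.4, 173.8]
tool_rot: [-3.138, -0.334, -0.078]
force: [0.0, 0.2, -1.8]
width: 21.1
```

Run:
```python
from h import *
stat()
snap('scene','s11');snap('top','t11')
stat()
crop('s11',320,400,190,300,6,'s11c');crop('t11',240,340,130,210,7,'t11c')
```

```text
t 11.38 tcp [580.6  97.4 173.8] nose [609.9  95.4  89.5] ztool [ 0.327 -0.022 -0.945] xt [ 0.942 -0.074  0.328] q [-0.64  0.56  0.53  2.08 -0.65  0.3   0.29] F [ 0.   0.2 -1.8]
t 11.48 tcp [581.4  96.9 175. ] nose [610.8  94.9  90.7] ztool [ 0.329 -0.022 -0.944] xt [ 0.941 -0.075  0.33 ] q [-0.64  0.56  0.53  2.07 -0.65  0.3   0.29] F [ 0.6  0.7 -0.8]
```

View pics/s11c.png

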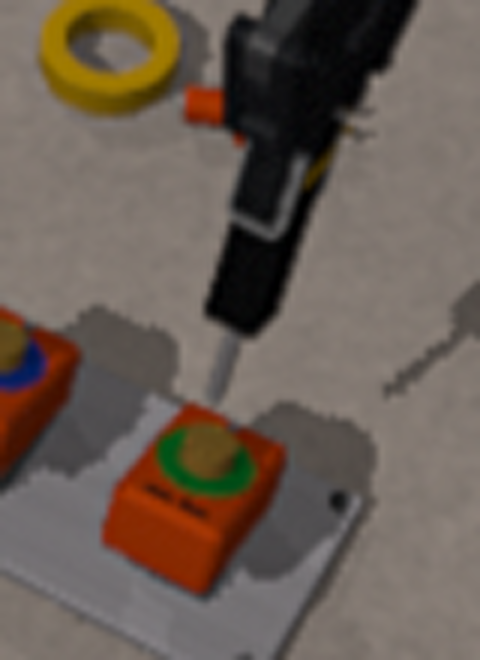

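View pics/t11c.png

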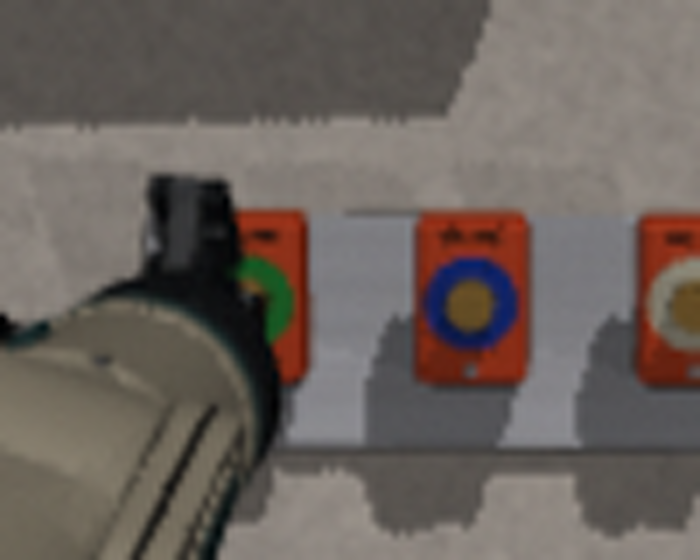

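```bash
cat >> h.py <<'E'
def proj(c,P):
    q=camR(c).T@(np.array(P)-np.array(c['xyz'])); return np.array([c['cx']+c['fx']*q[0]/-q[2], c['cy']-c['fy']*q[1]/-q[2]])
E
python3 - <<'E'
from h import *
c=load('s11')[2]
for P in [(610.3,95.1,90.1),(614,101.2,73.5)]: print(proj(c,P))
p,d,w=cloud('s11')
for v in range(248,262): print(v,[ (int(d[v,u]),) for u in range(352,360)])
print(w[255,356],w[263,355])
# handle axis from wrist/scene? print probe points by axis
n=np.array([-.343,.015,.939])
P0=np.array([610.3,95.1,90.1]); q=w-P0; a=q@(-np.array([.328,-.022,-.944])); 
rad=np.linalg.norm(q-a[...,None]*(-np.array([.328,-.022,-.944])),axis=-1)
for lo,hi in [(-5,5),(5,15),(15,25),(25,36),(42,52),(52,62)]:
    m=(a>lo)&(a<hi)&(rad<16)&(d>0); print(lo,m.sum(),(q[m]-a[m][:,None]*(-np.array([.328,-.022,-.944]))).mean(0).round(1))
E
```

```text
[354.6502574  256.16906076]
[355.77571605 262.68011989]
248 [(1010,), (1010,), (1011,), (1008,), (1008,), (871,), (867,), (870,)]
249 [(1009,), (1010,), (1006,), (1006,), (875,), (870,), (870,), (876,)]
250 [(1004,), (1008,), (1003,), (1008,), (874,), (872,), (869,), (1005,)]
251 [(1004,), (1003,), (1003,), (1006,), (876,), (874,), (872,), (1004,)]
252 [(1001,), (1001,), (1003,), (877,), (875,), (874,), (878,), (1005,)]
253 [(1000,), (997,), (1004,), (878,), (875,), (879,), (1000,), (1002,)]
254 [(993,), (1001,), (996,), (879,), (882,), (881,), (996,), (999,)]
255 [(996,), (994,), (884,), (881,), (882,), (883,), (996,), (999,)]
256 [(992,), (995,), (882,), (880,), (881,), (995,), (995,), (994,)]
257 [(933,), (995,), (992,), (990,), (991,), (995,), (993,), (993,)]
258 [(926,), (929,), (926,), (991,), (991,), (989,), (991,), (991,)]
259 [(926,), (926,), (927,), (927,), (930,), (986,), (990,), (990,)]
260 [(919,), (918,), (923,), (926,), (924,), (925,), (924,), (927,)]
261 [(900,), (900,), (903,), (901,), (901,), (902,), (921,), (921,)]
[609.66010744  97.55165385  95.7356769 ] [616.32497701 100.31467511  74.68293197]
-5 4 [2.7 0.5 0.9]
5 12 [1.7 1.6 0.6]
15 11 [2.4 1.8 0.8]
25 11 [1.9 1.5 0.6]
42 51 [8.  2.9 2.8]
52 45 [8.1 3.  2.8]
```

Call:
arm_command(rot=[[0,-0.8,0],[0,0,0],[0,0,0]], slide=[[-3,5,-3],[0,0,0],[0,0,0]], gripper=[10,10,10])

```text
clock: 11.73
eef_pos: [579.3, 98.2, 173.2]
tool_rot: [-3.136, -0.352, -0.086]
force: [0.8, -0.6, -0.9]
width: 21.4
```

```bash
cat >> h.py <<'E'
def rel():
    nose,M=stat(); nose=nose+np.array([.2,1.0,0])
    n=np.array([-.343,.015,.939]); e=nose-np.array([614,101.2,73.5]); a=e@n; print('height',a.round(1),'perp',(e-a*n).round(1),'ang deg',np.degrees(np.arccos(-M[:,2]@n)).round(1))
E
python3 - <<'E'
from h import *
rel()
E
```

```text
t 11.73 tcp [579.3  98.2 173.2] nose [610.   96.   89.4] ztool [ 0.344 -0.024 -0.939] xt [ 0.935 -0.08   0.345] q [-0.65  0.56  0.53  2.09 -0.67  0.26  0.31] F [ 0.8 -0.6 -0.9]
height 16.2 perp [ 1.8 -4.4  0.7] ang deg 1.3
```

Call:
arm_command(rot=[[0,2.5,0],[0,0,0],[0,0,0]], slide=[[2,6,0.5],[0,0,0],[0,0,0]], gripper=[10,10,10])

```text
clock: 11.98
eef_pos: [581.6, 101.7, 175.0]
tool_rot: [-3.14, -0.308, -0.088]
force: [-0.6, 0.3, -1.6]
width: 20.9
```

Run:
```python
from h import *
rel()
```

```text
t 11.98 tcp [581.6 101.7 175. ] nose [608.6  99.4  89.9] ztool [ 0.302 -0.025 -0.953] xt [ 0.949 -0.083  0.303] q [-0.68  0.58  0.58  2.05 -0.65  0.36  0.27] F [-0.6  0.3 -1.6]
height 17.2 perp [ 0.7 -1.   0.3] ang deg 2.8
```

Well aligned. Approach to about 5 mm.

Call:
arm_command(rot=[[0,0,0],[0,0,0],[0,0,0],[0,0,0]], slide=[[1,1,-4],[1,0,-4],[1,0,-3],[0,0,0]], gripper=[10,10,10,10])

```text
clock: 12.32
eef_pos: [584.5, 101.6, 163.4]
tool_rot: [-3.14, -0.31, -0.089]
force: [0.0, 0.1, -1.1]
width: 21.3
```

Run:
```python
from h import *
rel(); snap('scene','s12'); rel()
crop('s12',330,385,225,290,11,'s12c'); 
s=telemetry.read_state(); M=R.from_euler('xyz',s['tool_rot']).as_matrix()
print(proj(load('s12')[2],s['eef_pos']+M@[0,0,89.3]))
```

```text
t 12.32 tcp [584.5 101.6 163.4] nose [611.7  99.3  78.3] ztool [ 0.304 -0.026 -0.952] xt [ 0.948 -0.084  0.305] q [-0.65  0.59  0.55  2.05 -0.67  0.33  0.29] F [ 0.   0.1 -1.1]
height 5.2 perp [-0.3 -1.  -0.1] ang deg 2.7
t 12.37 tcp [584.5 101.5 163.5] nose [611.6  99.2  78.5] ztool [ 0.304 -0.026 -0.952] xt [ 0.949 -0.084  0.305] q [-0.65  0.59  0.55  2.05 -0.67  0.33  0.29] F [-0.5 -0.2 -0.6]
height 5.4 perp [-0.3 -1.  -0.1] ang deg 2.7
[355.63790488 260.29985498]
```

View pics/s12c.png

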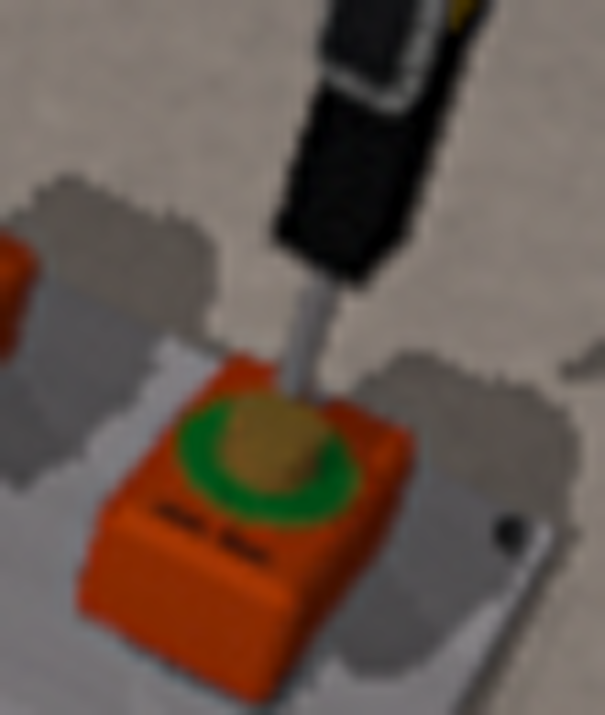

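Run:
```python
from h import *
c=load('s12')[2]
n=np.array([-.343,.015,.939]); x=np.array([.939,-.03,.343]); y=np.cross(n,x)
C=np.array([614,101.2,73.5])
def draw(tag,out,nose=None,axis=None):
    p,d,c=load(tag); s=14; u0,v0=330,230
    im=cv2.resize(p[v0:v0+42,u0:u0+55,::-1],None,fx=s,fy=s,interpolation=cv2.INTER_NEAREST)
    f=lambda P:tuple(int(t) for t in ((proj(c,P)-[u0,v0]+.5)*s))
    for Q,r,col in [(C,10,(255,255,0)),(C-11*n,19,(255,255,255))]:
        for a in np.arange(0,6.28,.1): cv2.circle(im,f(Q+r*(np.cos(a)*x+np.sin(a)*y)),2,col,-1)
    if nose is not None:
        for o in [-3.5,3.5]:
            k=np.cross(axis,np.array(c['xyz'])-nose); k/=np.linalg.norm(k)
            cv2.line(im,f(nose+o*k+3.5*axis),f(nose+o*k+40*axis),(255,0,255),1)
        cv2.circle(im,f(nose),3,(255,0,255),-1)
    cv2.imwrite(f'pics/{out}.png',im)
draw('s9','o1')
s=telemetry.read_state(); M=R.from_euler('xyz',s['tool_rot']).as_matrix()
draw('s12','o2',s['eef_pos']+M@[0,0,89.3],-M[:,2])
```

```text
(no output)
```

View pics/o1.png

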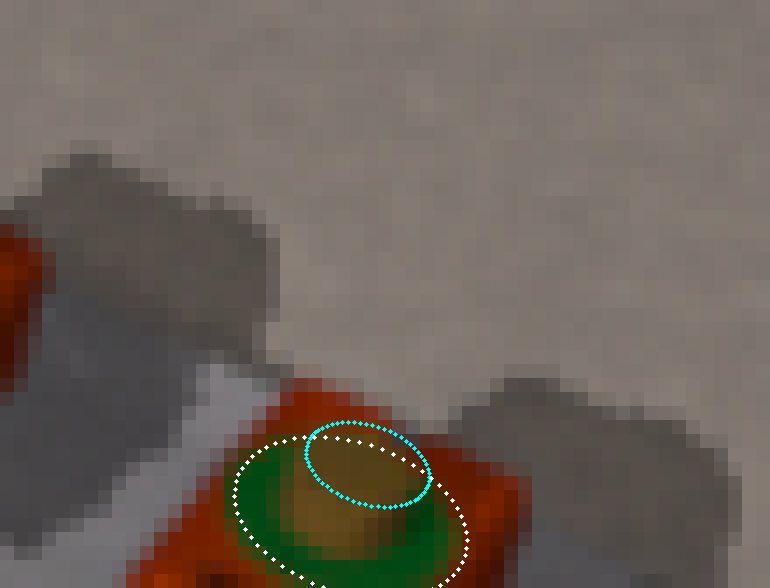

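View pics/o2.png

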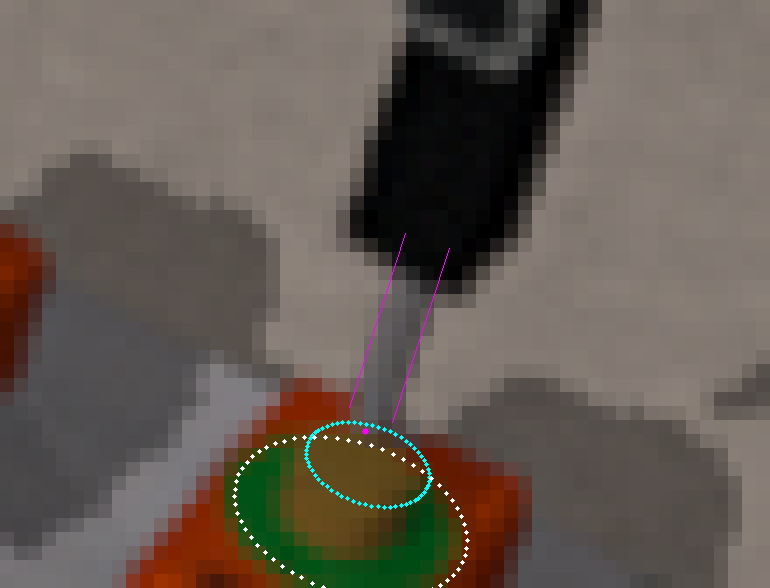

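```bash
python3 - <<'E'
from h import *
rel(); s=telemetry.read_state(); M=R.from_euler('xyz',s['tool_rot']).as_matrix(); e=np.array(s['eef_pos'])
snap('wrist','w12')
p,d,w=cloud('w12'); T=(w-e)@M
m=(abs(T[...,0])<11.5)&(T[...,2]<55)&(T[...,2]>-40)&(T[...,1]>-25)&(T[...,1]<14)&(d>0)
P=T[m]; print(len(P),P.min(0),P.max(0))
f=m&(T[...,2]>-22)&(T[...,2]<48)&(abs(T[...,0])<8)
for z0 in range(-35,55,8):
    k=m&(T[...,2]>z0)&(T[...,2]<z0+8); Q=T[k]
    if len(Q)>5: print(z0,len(Q),'ymin/med/max',Q[:,1].min().round(1),np.median(Q[:,1]).round(1),Q[:,1].max().round(1),'x',Q[:,0].min().round(1),Q[:,0].max().round(1))
E
python3 - <<'E'
import sys; sys.path.insert(0,'.')
from h import *
crop('w12',240,400,180,340,4,'w12c')
E
```

```text
t 12.37 tcp [584.5 101.5 163.5] nose [611.6  99.2  78.5] ztool [ 0.304 -0.026 -0.952] xt [ 0.949 -0.084  0.305] q [-0.65  0.59  0.55  2.05 -0.67  0.33  0.29] F [-0.5 -0.2 -0.6]
height 5.4 perp [-0.3 -1.  -0.1] ang deg 2.7
6780 [-11.49745751 -13.80556402 -38.81185469] [11.49656109 10.27802928 47.82975291]
-35 3607 ymin/med/max -13.8 -4.0 10.3 x -11.4 11.5
-27 563 ymin/med/max -13.8 -13.1 -11.5 x -11.4 11.4
-19 417 ymin/med/max -13.5 -12.8 -11.6 x -11.5 11.4
-11 390 ymin/med/max -13.5 -12.8 -11.1 x -11.4 11.4
-3 309 ymin/med/max -13.5 -12.8 -10.8 x -10.8 10.9
5 276 ymin/med/max -13.5 -12.8 -10.9 x -11.0 10.8
13 237 ymin/med/max -13.5 -12.8 -10.8 x -10.9 10.9
21 199 ymin/med/max -13.4 -12.8 -10.8 x -11.0 10.9
29 181 ymin/med/max -13.5 -12.8 -11.2 x -11.0 10.7
37 165 ymin/med/max -13.4 -12.8 -11.3 x -10.8 10.7
45 43 ymin/med/max -13.3 -12.7 -11.1 x -11.0 10.0
```

View pics/w12c.png

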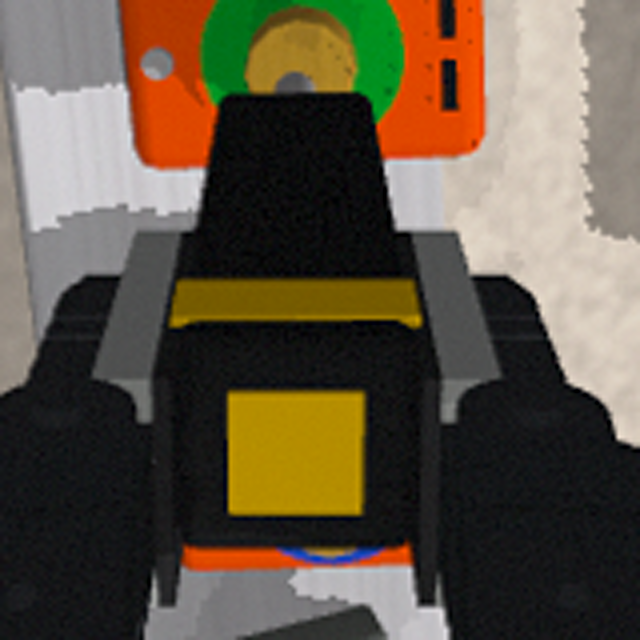

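Run:
```python
from h import *
s=telemetry.read_state(); M=R.from_euler('xyz',s['tool_rot']).as_matrix(); e=np.array(s['eef_pos'])
n=np.array([-.343,.015,.939]); x=np.array([.939,-.03,.343]); y=np.cross(n,x)
p,d,c=load('w12'); u0,v0,S=275,150,8
im=cv2.resize(p[v0:v0+70,u0:u0+90,::-1],None,fx=S,fy=S,interpolation=cv2.INTER_CUBIC)
f=lambda P:tuple(int(t) for t in ((proj(c,P)-[u0,v0]+.5)*S))
C=np.array([614,101.2,73.5])
for Q,r,col in [(C,10,(255,255,0)),(C-11*n,19,(255,255,255))]:
    for a in np.arange(0,6.28,.1): cv2.circle(im,f(Q+r*(np.cos(a)*x+np.sin(a)*y)),2,col,-1)
nose=e+M@[0,-1.8,89.3]; k=M[:,0]; a=-M[:,2]
for o in [-3.5,3.5]: cv2.line(im,f(nose+o*k+3.5*a),f(nose+o*k+40*a),(255,0,255),1)
cv2.circle(im,f(nose),4,(255,0,255),-1)
cv2.imwrite('pics/o3.png',im); print(nose)
```

```text
[611.98484858 101.05269122  78.76639745]
```

View pics/o3.png

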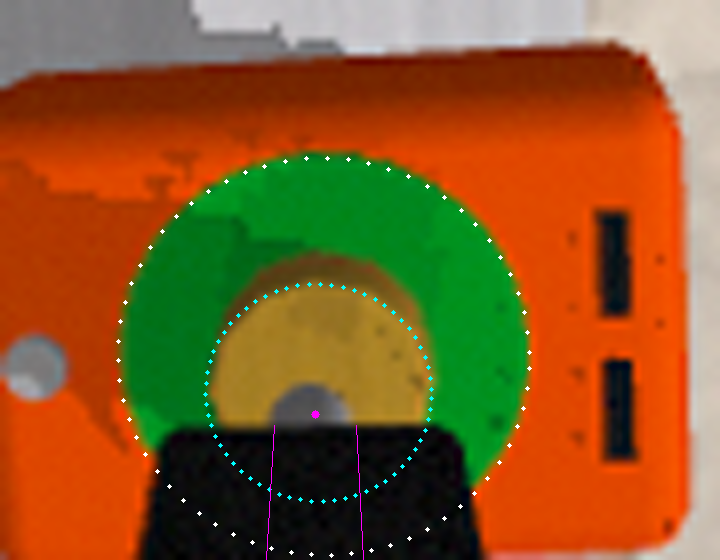

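Call:
arm_command(rot=[[0,0,0],[0,0,0],[0,0,0]], slide=[[1.2,-0.6,-2.5],[1.2,-0.5,-2.5],[0,0,0]], gripper=[10,10,10])

```text
clock: 12.67
eef_pos: [587.2, 100.2, 158.5]
tool_rot: [-3.14, -0.311, -0.089]
force: [-1.2, -0.0, -1.1]
width: 21.0
```

```bash
sed -i 's/nose,M=stat(); nose=nose+np.array(\[.2,1.0,0\])/nose,M=stat((0,-1.8))/' h.py
python3 - <<'E'
from h import *
rel()
E
```

```text
t 12.67 tcp [587.2 100.2 158.5] nose [614.6  99.7  73.5] ztool [ 0.305 -0.026 -0.952] xt [ 0.948 -0.085  0.306] q [-0.64  0.6   0.54  2.05 -0.68  0.32  0.3 ] F [-1.2 -0.  -1.1]
height -0.3 perp [ 0.6 -1.5  0.2] ang deg 2.6
```

Call:
arm_command(rot=[[0,0,0],[0,0,0],[0,0,0]], slide=[[0.6,0.3,-2],[0,0,0],[0,0,0]], gripper=[10,10,10])

```text
clock: 12.92
eef_pos: [588.1, 100.2, 156.4]
tool_rot: [-3.14, -0.311, -0.089]
force: [-0.1, -0.6, 0.5]
width: 21.2
```

Run:
```python
from h import *
rel()
```

```text
t 12.92 tcp [588.1 100.2 156.4] nose [615.5  99.7  71.4] ztool [ 0.305 -0.026 -0.952] xt [ 0.948 -0.085  0.306] q [-0.63  0.61  0.53  2.05 -0.68  0.32  0.31] F [-0.1 -0.6  0.5]
height -2.5 perp [ 0.7 -1.4  0.3] ang deg 2.6
```

Call:
arm_command(rot=[[0,0,0],[0,0,0],[0,0,0]], slide=[[0.3,0.5,-1.7],[0,0,0],[0,0,0]], gripper=[10,10,10])

```text
clock: 13.17
eef_pos: [588.6, 100.3, 155.0]
tool_rot: [-3.14, -0.312, -0.09]
force: [-1.0, -0.7, 2.1]
width: 21.5
```

Run:
```python
from h import *
rel()
```

```text
t 13.17 tcp [588.6 100.3 155. ] nose [616.1  99.8  70. ] ztool [ 0.306 -0.026 -0.952] xt [ 0.948 -0.085  0.307] q [-0.63  0.61  0.53  2.05 -0.68  0.31  0.31] F [-1.  -0.7  2.1]
height -4.0 perp [ 0.7 -1.4  0.3] ang deg 2.6
```

Call:
arm_command(rot=[[0,0,0],[0,0,0],[0,0,0]], slide=[[0.2,0,-1.0],[0,0,0],[0,0,0]], gripper=[10,10,10])

```text
clock: 13.42
eef_pos: [588.8, 100.3, 154.3]
tool_rot: [-3.14, -0.312, -0.09]
force: [-0.6, 0.3, 2.1]
width: 21.5
```

Run:
```python
from h import *
rel()
F=[]
for i in range(8):
    get_image('top'); s=telemetry.read_state(); F.append(s['force'])
print(np.mean(F,0),np.std(F,0))
snap('wrist','w13'); snap('scene','s13'); rel()
s=telemetry.read_state(); M=R.from_euler('xyz',s['tool_rot']).as_matrix(); e=np.array(s['eef_pos'])
n=np.array([-.343,.015,.939]); x=np.array([.939,-.03,.343]); y=np.cross(n,x)
p,d,c=load('w13'); u0,v0,S=275,150,8
im=cv2.resize(p[v0:v0+70,u0:u0+90,::-1],None,fx=S,fy=S,interpolation=cv2.INTER_CUBIC)
f=lambda P:tuple(int(t) for t in ((proj(c,P)-[u0,v0]+.5)*S))
C=np.array([614,101.2,73.5])
for Q,r,col in [(C-4*n,10,(255,255,0)),(C-11*n,19,(255,255,255))]:
    for a in np.arange(0,6.28,.1): cv2.circle(im,f(Q+r*(np.cos(a)*x+np.sin(a)*y)),2,col,-1)
cv2.imwrite('pics/o4.png',im)
crop('s13',330,385,225,290,10,'s13c'); 
p,d,w=cloud('w13'); hsv=cv2.cvtColor(p,cv2.COLOR_RGB2HSV); H,Sx=hsv[...,0].astype(int),hsv[...,1]
b=np.zeros((400,640),bool); b[150:205,295:335]=1; b&=(H>12)&(H<28)&(Sx>80)
h=(w[b]-C)@n; print(b.sum(),np.percentile(h,[5,25,50,75,95]).round(1))
p,d,w=cloud('w12'); hsv=cv2.cvtColor(p,cv2.COLOR_RGB2HSV); H,Sx=hsv[...,0].astype(int),hsv[...,1]
b=np.zeros((400,640),bool); b[150:205,295:335]=1; b&=(H>12)&(H<28)&(Sx>80)
h=(w[b]-C)@n; print(b.sum(),np.percentile(h,[5,25,50,75,95]).round(1))
```

```text
t 13.42 tcp [588.8 100.3 154.3] nose [616.3  99.8  69.3] ztool [ 0.306 -0.026 -0.952] xt [ 0.948 -0.086  0.307] q [-0.63  0.61  0.52  2.05 -0.69  0.31  0.31] F [-0.6  0.3  2.1]
height -4.7 perp [ 0.7 -1.3  0.3] ang deg 2.6
[-0.90247366 -0.36295177  2.33278729] [0.57835059 0.64212342 0.52539929]
t 13.92 tcp [588.8 100.3 154.2] nose [616.3  99.8  69.3] ztool [ 0.306 -0.026 -0.952] xt [ 0.948 -0.086  0.307] q [-0.63  0.61  0.52  2.05 -0.69  0.31  0.31] F [-1.6 -0.3  2.1]
height -4.8 perp [ 0.7 -1.3  0.3] ang deg 2.6
444 [-10.9  -4.8  -4.2  -3.6  -2.3]
473 [-9.1 -1.4 -0.7 -0.2  0.9]
```

View pics/o4.png

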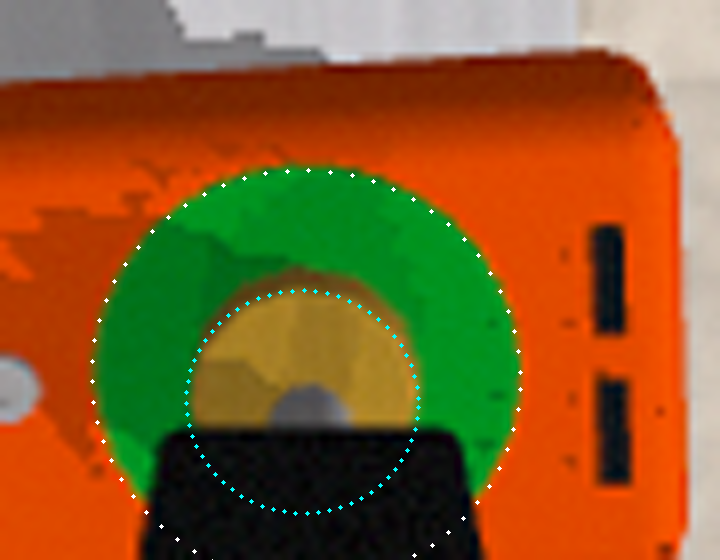

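View pics/s13c.png

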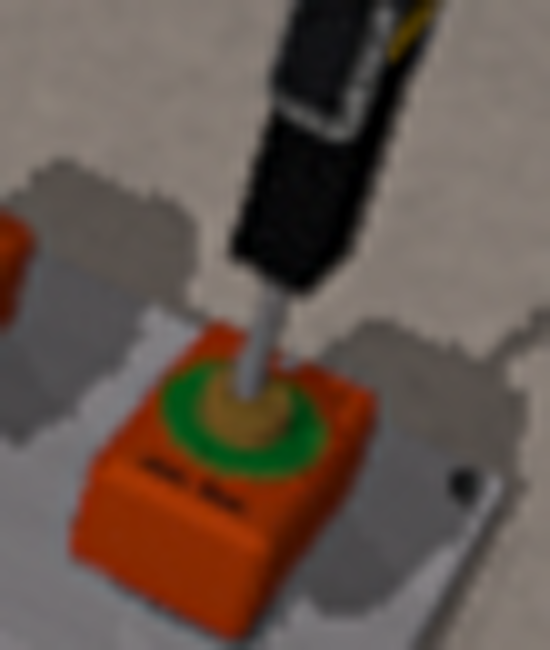

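Run:
```python
from h import *
snap('scene','s14')
p,d,w=cloud('s14'); z=w[...,2]
m=(np.hypot(w[...,0]-412,w[...,1]-305)<30)&(z>70)&(z<100)
print(np.percentile(z[m],[50,90]))
rel()
```

```text
[85.31249755 87.52672591]
t 13.97 tcp [588.8 100.3 154.2] nose [616.3  99.8  69.3] ztool [ 0.306 -0.026 -0.952] xt [ 0.948 -0.086  0.307] q [-0.63  0.61  0.52  2.05 -0.69  0.31  0.31] F [-1.5 -0.   1.9]
height -4.8 perp [ 0.7 -1.3  0.3] ang deg 2.6
```

View pics/s14.png

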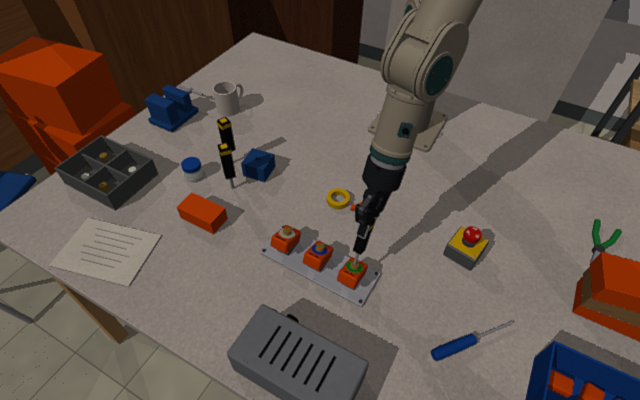

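The picture shows the bystanders where they started, the red head out at (472,235), and the probe on the green button at (352,265). I'm handing in now.

```bash
python3 -c "
from h import *
print(ctrl.finish_job())"
```

```text
the job is handed in; nothing more can be done
None
```

The job is handed in at about 14 s of the 72 s allowed, with the probe held on the green-ringed button, still pressed and in the gripper. `finish_job` gave no verdict.

- **Stop:** I pressed the red head in with the closed fingers. Its top measured 78.7 mm, so it was latched. I then gripped it and twisted it clockwise about 0.9 rad to its end stop. Its top measured 86.9 mm, fully out, and it was still out in the last picture.
- **Probe:** I took the small probe out of the blue holder by its handle. It sits straight in the grip.
- **Button:** The nose is about 1.5 mm from the middle of the button, and the probe is 2.6° off square to the sloping face. I left it slightly off square because joint 6 was close to its lower limit. The depth images show the button about 3.5 mm in, and the wrist force gives about 3.5 N.
- **Surroundings:** The last scene picture shows the bystanders and the other two buttons unmoved.

**Checks that disagreed:**
- **Force peak:** The wrist force briefly read 44.5 N when the stop bottomed out. The fingers, not the gripper body, were in contact, and I backed off at once.
- **Button position:** The three cameras disagreed by about 2 to 4 mm on where the green button is. I mainly trusted the close wrist view, with a shift of about 1 mm towards what the scene camera showed.

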